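# Build the sieve stack on the shaker

## Robot

A 6-joint arm with a two-finger parallel gripper is mounted at the origin on the work surface. World frame = base frame: x ahead of the robot, y to its left, z up, the work surface at z = 0. Lengths are in m, angles in degrees, forces in N, time in s.
With the tool pointing down it reaches from about 0.35 to 0.875 m from the base axis. Payload 4.2 kg.
Tool frame: the origin (TCP) lies midway between the tips of the shut fingers; the grasp point (between the pads) lies 19 mm behind it; y points along the fingers, z is the direction in which the jaws open and shut, and the axes are right-handed (so a half turn about y gives the same grasp; the last joint's range is limited). The gripper opens to 87 mm and grips with 3 to 60 N. Pads are 19 mm wide; open, the fingers measure 117 mm over their backs; the gripper's body (75 mm by 190 mm) begins 51 mm behind the grasp point.
Start: joints at [-52.62, 22.042, 0.453, 0, -68.411, -14.817], TCP at [0.24, -0.577, 0.223] pointing down, gripper open.
Joint ranges: [-179.83, 179.83], [-69.29, 118.12], [-61.27, 80.66], [-181.25, 117.63], [-171.15, -9.14], [-177.46, 177.46]. Speed limits (degrees/s): [159.86, 159.86, 180, 180, 180, 180].

## Interface

Orientations are given as [roll, pitch, yaw] about the fixed x, y, z axes, in that order (R = Rz(yaw) Ry(pitch) Rx(roll)).
In Python, from workcell import env gives the robot as it stands. The module is installed in compiled form; this text tells all that it offers. Calls block until the motion is done:
- env.goto(position, orientation): joint-space move of the TCP to a pose.
- env.move_straight(position, rotation=None, rate=0.15, force_limit=None): straight line of the TCP; rotation=None keeps the orientation; rate is the mean speed in m/s. With force_limit (N) it stops when the force on the tool has changed by that much, and returns True; else False.
- env.set_joints(angles): joint-space move.
- env.gripper_to(opening, grasp_force=None): opening from 0.0 (shut) to 1.0 (fully open); grasp_force is the grip in N (None keeps the last); returns when the fingers have stopped.
- env.dwell(seconds).
- env.inverse_kinematics(position, orientation): joint angles nearest the present ones, or None.
- env.read_state(): the state.
- env.grab_frame(name): name is "scene" or "top"; returns a dict with "image" (400x640x3 uint8, blue, green, red), "fx", "fy", "cx", "cy" (pixels), "position" and "orientation" of the camera in the world. Camera axes: x right, y up, looking along -z (the intrinsics and any distortion apply to the point x, -y, -z); pixel columns grow to the right and rows downward; lengths in m; the calibration is good to about 2 mm. A picture is of the moment at which its call begins. There is no depth.
A pose or a line that the arm cannot do raises env.Unreachable and nothing moves.
- env.close_job(): hands the job in, once; it reports no verdict.
Trained networks look in a picture, given as the dict that the camera call returned (one of the last four; its "shot" number tells which), for a name from the list of things; names that differ only in an ending like _2 or _b are one class to them, and where a whole thing is asked for, a point or a joint stands for the part that bears it (a point fixed in the world has none). Each returns a list of dicts, best first, with "score" (0 to 1); they miss things now and then, are a little off and sometimes report something else, mostly with a low value. They report only what shows in the picture. A call takes as long as a camera call. They do not tell look-alikes from the thing itself.
- env.search_frame(picture, thing): "xyz" ([x, y, z] in m, in world coordinates, good to about 4 mm: the middle of the surface that is visible of it).
- env.trace(picture, thing): "mask" (400x640 bool, what is visible of it).
The state is a dict: "clock": time; "joint_positions": joint angles; "qvel": joint speeds; "joint_torque": joint torques, N m; "position": TCP position; "tool_rot": TCP orientation; "force": force on the tool from outside, world axes, zero at the start; "wrist_torque": the same for the moment, N m; "opening": opening from 0.0 (shut) to 1.0 (fully open).
Only numpy, scipy, OpenCV 4.12 (cv2) and the standard library are available. Lean on these libraries where they do the work, as an engineer would, in place of code of your own. Each camera call takes 0.05 s, during which the arm holds its last target.

## Task

Get the sieves ready for the next soil sample: on the round shaker, build the stack one piece at a time from the bottom up - the white catch pan first, then the blue fine sieve, the red medium sieve, the yellow coarse sieve, and the green lid on top. Each piece must sit level and fully home in the one below and be let go; leave the sample jar, the brush and the wash bottle where they are.

Things in the scene. Friction and masses are not known exactly. Their poses are not given: they have to be found in the camera images.
- shaker: Round cream-white shaker base with a green band, fixed, 130 mm in diameter, deck at 45 mm height. In its middle a raised black seat collar, outside diameter 60, inside 52 mm, rim at 54 mm, takes the foot of the pan. Origin: centre of the underside on the bench, z up. A seated pan has its origin 47 mm above this origin.
- pan: White plastic catch pan with a closed pale grey floor. Loose, round, about 60 g. Foot of diameter 47 mm (lower edge tapered) from 0 to 7 mm height, then a wall of outside diameter 60, inside 52 mm up to the open rim at 32 mm. Origin: centre of the foot's underside, z up. Seated, its foot is inside the shaker's collar (2.5 mm play) and its shoulder rests on the collar's rim.
- fine: Blue plastic sieve with a fine mesh floor. Loose, round, about 60 g. Foot of diameter 47 mm (lower edge tapered) from 0 to 7 mm height, then a wall of outside diameter 60, inside 52 mm up to the open rim at 32 mm. Origin: centre of the foot's underside, z up. Seated, the foot is inside the rim below (2.5 mm play), the shoulder rests on it, the origin 25 mm above that of the piece below.
- medium: Red plastic sieve with a medium mesh floor. Loose, round, about 60 g. Foot of diameter 47 mm (lower edge tapered) from 0 to 7 mm height, then a wall of outside diameter 60, inside 52 mm up to the open rim at 32 mm. Origin: centre of the foot's underside, z up. Seated, the foot is inside the rim below (2.5 mm play), the shoulder rests on it, the origin 25 mm above that of the piece below.
- coarse: Yellow plastic sieve with a coarse mesh floor. Loose, round, about 60 g. Foot of diameter 47 mm (lower edge tapered) from 0 to 7 mm height, then a wall of outside diameter 60, inside 52 mm up to the open rim at 32 mm. Origin: centre of the foot's underside, z up. Seated, the foot is inside the rim below (2.5 mm play), the shoulder rests on it, the origin 25 mm above that of the piece below.
- lid: Green plastic lid, loose, about 50 g. Foot of diameter 47 mm from 0 to 7 mm height, disc of diameter 60 mm from 7 to 13 mm, central round knob of diameter 20 mm from 13 to 43 mm: grip it there. Origin: centre of the underside of the foot, z up. Seated, the foot is inside the rim below (2.5 mm play), the shoulder rests on it, the origin 25 mm above that of the piece below.
- jar: Bystander: small amber sample jar with a black cap, diameter 40 mm, 55 mm high, standing loose on the bench. Origin: centre of its underside.
- brush: Bystander: wooden sieve brush, about 140 mm long, lying loose on the bench along its x axis, handle to -x. Origin: centre of its underside.
- washbottle: Bystander: whitish translucent plastic wash bottle with a red cap, diameter 60 mm, 160 mm high, standing loose on the bench. Origin: centre of its underside.
Things that resemble listed ones, but are neither listed nor needed, are in the scene too. Of the things like the medium, leave any that is purple; of the rest the larger one is meant.

How it is judged:
By the outcome, as a careful person would: the job done as asked, in the order asked, and still so for the second after the job is handed in, with the robot touching nothing.
It also fails if it takes over 128 s, if anything falls off the work surface, if the arm or the gripper's body presses on something with over 40 N, if the wrist force passes 120 N, or if a joint passes its speed limit or range.

## Working session

There is one attempt and no reset: what is moved stays moved. The work goes in short steps, each a Python script; the robot and the scene stay as the last script left them, time stands still between calls to the robot, and variables do not carry over. Pictures are saved under pics/ and viewed, and the job is handed in when it is done.

```bash
ls; mkdir -p pics
python3 - <<'E'
from workcell import env
import cv2
for n in ("scene","top"):
    f=env.grab_frame(n); cv2.imwrite(f"pics/{n}0.png",f["image"])
    print({k:v for k,v in f.items() if k!="image"})
    for t in ("shaker","pan","fine","medium","coarse","lid","jar","brush","washbottle"):
        print(t,[([round(c,3) for c in d["xyz"]],round(d["score"],2)) for d in env.search_frame(f,t)])
s=env.read_state();print(s)
E
```

```text
pics
{'fx': 392.11209957545327, 'fy': 392.11209957545327, 'cx': 319.79268114243973, 'cy': 189.00158723187926, 'position': array([1.00554205, 0.57848079, 0.64994299]), 'orientation': array([ 51.37409612,  -1.22257268, 146.95686575]), 'shot': 1}
shaker [([0.47, 0.03, 0.045], 0.57), ([0.364, 0.303, 0.017], 0.19)]
pan [([0.593, 0.359, 0.018], 0.58), ([0.376, -0.302, 0.012], 0.36)]
fine []
medium [([0.489, -0.384, 0.016], 0.68), ([0.68, -0.412, 0.019], 0.67), ([0.582, -0.364, 0.019], 0.63)]
coarse []
lid [([0.376, -0.306, 0.013], 0.64)]
jar [([0.555, 0.206, 0.043], 0.92)]
brush [([0.66, -0.184, 0.016], 0.83)]
washbottle [([0.778, 0.247, 0.099], 0.81)]
{'fx': 466.481585608149, 'fy': 466.481585608149, 'cx': 323.53996780423745, 'cy': 200.34047831519726, 'position': array([ 0.48691234, -0.02684793,  1.17786052]), 'orientation': array([  4.28386967,   0.73994612, -91.25091389]), 'shot': 2}
shaker [([0.446, 0.01, 0.045], 0.93)]
pan [([0.597, 0.358, 0.012], 0.76), ([0.371, -0.308, 0.011], 0.69)]
fine [([0.681, 0.035, 0.016], 0.71)]
medium [([0.581, -0.368, 0.011], 0.96), ([0.687, -0.418, 0.01], 
[... 263 characters left out ...]
[0.756, 0.228, 0.103], 0.66)]
{'clock': 1.0, 'joint_positions': array([-5.26207799e+01,  2.20406892e+01,  4.50482570e-01, -1.04366085e-03,
       -6.84109645e+01, -1.48150348e+01]), 'qvel': array([ 0.07735877, -0.0226428 , -0.05688553, -0.03768944,  0.06279609,
        0.07659695]), 'joint_torque': array([-2.34212721e-04, -3.90474415e+01,  1.87621790e+01,  4.22437057e+00,
        1.54782634e-02, -3.36179767e-05]), 'position': array([ 0.23981541, -0.57711678,  0.22254314]), 'tool_rot': array([-8.99986197e+01, -6.38727132e-04,  2.25638013e+01]), 'force': array([ 0.64128722, -0.99044524,  0.20098098]), 'wrist_torque': array([ 0.02113464, -0.00153579, -0.0403846 ]), 'opening': 1.000521087523357}
```

View pics/scene0.png

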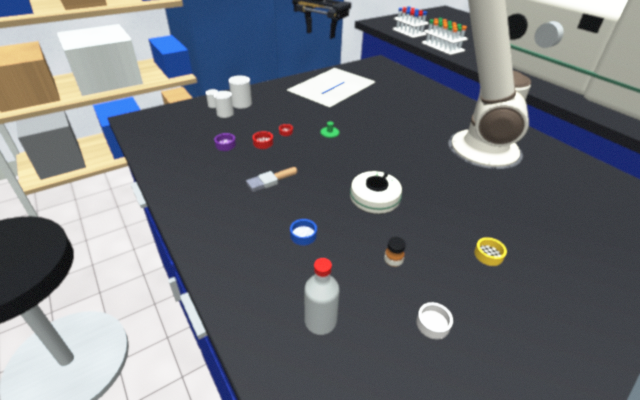

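View pics/top0.png

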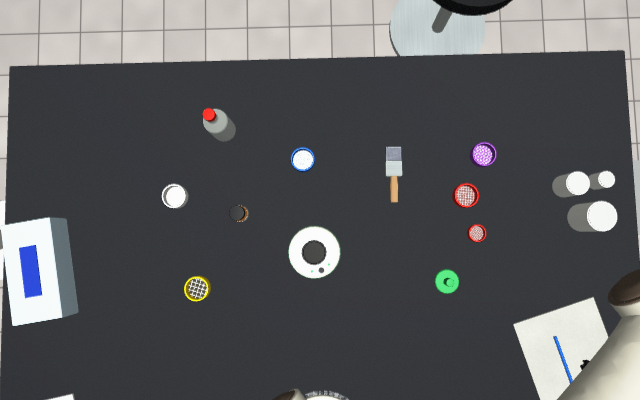

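The top view shows the wash bottle at (215,122), pan (175,196), blue fine (303,159), jar (239,213), yellow coarse (197,288), shaker (314,252), brush (394,175) and green lid (447,281). There are three candidates for the medium sieve: purple (483,154), large red (466,195) and small red (477,233). The large red one at (466,195) fits, since purple is excluded and it is the larger red. I'll confirm with crops and check for a raised part on the shaker.

```bash
cat > vis.py <<'E'
import numpy as np, cv2
from scipy.spatial.transform import Rotation as R
from scipy.optimize import least_squares
def proj(f,P):
    Rm=R.from_euler('xyz',f["orientation"],degrees=True).as_matrix()
    p=(np.asarray(P)-f["position"])@Rm
    return np.c_[f["cx"]+f["fx"]*p[:,0]/-p[:,2], f["cy"]+f["fy"]*(-p[:,1])/-p[:,2]]
def ray(f,uv,z):
    Rm=R.from_euler('xyz',f["orientation"],degrees=True).as_matrix()
    d=Rm@np.array([(uv[0]-f["cx"])/f["fx"],-(uv[1]-f["cy"])/f["fy"],-1.]); o=f["position"]
    return (o+d*(z-o[2])/d[2])[:2]
A=np.linspace(0,2*np.pi,73)[:-1]
def hull(f,x,y,prof,z0=0):
    P=np.concatenate([np.c_[x+r*np.cos(A),y+r*np.sin(A),0*A+z+z0] for r,z in prof])
    return cv2.convexHull(proj(f,P).astype(np.float32))
def hc(h):
    m=cv2.moments(h); return np.array([m["m10"]/m["m00"],m["m01"]/m["m00"]]),m["m00"]
SIEVE=[(.0235,0),(.03,.007),(.03,.032)]
LID=[(.0235,0),(.03,.007),(.03,.013)]
SHK=[(.065,0),(.065,.045)]
def maskc(mask):
    c,_=cv2.findContours(mask.astype(np.uint8),cv2.RETR_EXTERNAL,cv2.CHAIN_APPROX_NONE)
    c=max(c,key=cv2.contourArea); return c
def fit(f,mask,prof,z0=0,x0=None):
    c=cv2.convexHull(maskc(mask)).astype(np.float32); t,a=hc(c)
    x0=ray(f,t,.03) if x0 is None else x0
    s=least_squares(lambda p:hc(hull(f,p[0],p[1],prof,z0))[0]-t,x0,diff_step=1e-4)
    return s.x, a, hc(hull(f,*s.x,prof,z0))[1], t
E
python3 - <<'E'
from workcell import env
from vis import *
fs={n:env.grab_frame(n) for n in ("scene","top")}
for n,f in fs.items():
    for t,p in (("shaker",SHK),("pan",SIEVE),("fine",SIEVE),("medium",SIEVE),("coarse",SIEVE),("lid",LID)):
        for d in env.trace(f,t)[:3]:
            if d["mask"].sum()<20: continue
            x,a,am,c=fit(f,d["mask"],p)
            print(n,t,round(d["score"],2),x.round(4),"area",int(a),int(am),c.round(1))
def crop(f,u,v,r,k): 
    return cv2.resize(f["image"][v-r:v+r,u-r:u+r],None,fx=k,fy=k,interpolation=cv2.INTER_CUBIC)
T,S=fs["top"],fs["scene"]
cv2.imwrite("pics/crop1.png",np.vstack([np.hstack([crop(T,475,195,50,3),crop(S,260,135,50,3)]),np.hstack([crop(T,314,252,50,3),crop(S,377,188,50,3)])]))
E
```

```text
scene shaker 0.94 [0.452  0.0103] area 1678 1988 [375.1 192.4]
scene pan 0.68 [0.5964 0.3557] area 999 1037 [433.8 320.8]
scene fine 0.79 [0.6825 0.0351] area 538 602 [302.5 232.4]
scene fine 0.32 [ 0.377  -0.3065] area 177 282 [329.5 131.3]
scene medium 0.63 [ 0.5823 -0.367 ] area 272 312 [262.4 140.2]
scene medium 0.59 [ 0.496  -0.3851] area 106 284 [284.5 130.3]
scene medium 0.51 [ 0.6836 -0.4168] area 333 323 [224.6 141.9]
scene coarse 0.81 [0.3689 0.2999] area 621 703 [489.4 252. ]
scene lid 0.69 [ 0.3667 -0.3216] area 174 177 [329.4 131. ]
scene lid 0.58 [0.4423 0.0018] area 1663 309 [375.2 192.7]
scene lid 0.47 [0.7409 0.2   ] area 2111 691 [320.7 298.7]
top shaker 0.69 [0.4481 0.0112] area 2197 2282 [314.2 251.9]
top shaker 0.15 [ 0.5787 -0.3631] area 465 2457 [465.2 195.1]
top pan 0.88 [0.5934 0.3587] area 471 529 [174.4 196. ]
top fine 0.79 [0.678 0.037] area 379 485 [302.4 159.3]
top medium 0.93 [ 0.6801 -0.4132] area 506 539 [482.6 154.3]
top medium 0.91 [ 0.5782 -0.3654] area 524 532 [465.3 195.4]
top medium 0.74 [ 0.4845 -0.3874] area 246 544 [475.9 233.1]
top coarse 0.64 [0.3638 0.3029] area 518 544 [196.8 288.4]
top lid 0.69 [ 0.3664 -0.3115] area 434 484 [446.  281.7]
```

View pics/crop1.png

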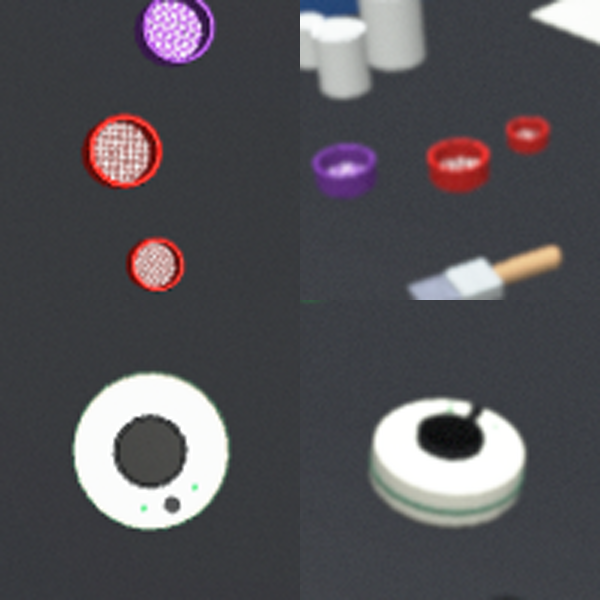

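The crop confirms the large red sieve (top 466,195) is the medium: purple at (483,154) is excluded, and the red at (477,233) is clearly smaller. The shaker also has a black knob on its −x side at top (321,270), so at the shaker I'll keep the jaws along y. I'll start by picking the pan, with a cross squeeze to centre it.

```bash
cat > rb.py <<'E'
from workcell import env
import numpy as np
def rot(yaw): return [-90,0,yaw]
def pick(x,y,dz,ztop,op=1.0,force=20,pre=1.0):
    """cross squeeze (jaws along x), then grip with jaws along y"""
    s=env.read_state(); print("t0",round(s["clock"],2))
    env.gripper_to(pre,force)
    env.goto([x,y,ztop],rot(90)); env.move_straight([x,y,dz],rate=.12)
    env.gripper_to(0,force); a=env.read_state(); env.gripper_to(op)
    # turn in place
    env.goto([x,y,dz],rot(0))
    env.gripper_to(0,force); b=env.read_state()
    print("open a,b",a["opening"]*87,b["opening"]*87,"pos",b["position"].round(4),"F",a["force"].round(1),b["force"].round(1),"t",round(b["clock"],2))
E
python3 - <<'E'
from rb import *; from vis import *
f=env.grab_frame("top"); g=cv2.cvtColor(f["image"],cv2.COLOR_BGR2GRAY)
m=np.zeros_like(g); cv2.circle(m,(314,252),19,255,-1)
d=((g<130)&(m>0))
n,l,st,ce=cv2.connectedComponentsWithStats(d.astype(np.uint8)); k=1+np.argmax(st[1:,4])
print("collar",fit(f,l==k,[(.03,.045),(.03,.054)]))
for p in ([.594,.357],[.448,.011],[.68,.036],[.58,-.366],[.365,.302],[.367,-.313]):
    for yaw in (0,90,-90):
        for z in (.009,.2): 
            q=env.inverse_kinematics(p+[z],rot(yaw)); print(p,yaw,z,None if q is None else np.round(q))
E
```

```text
collar (array([0.44775147, 0.01269867]), 439.0, 495.40971195627935, array([313.48481397, 252.0261959 ]))
[0.594, 0.357] 0 0.009 [  44.   40.   -2.   -0.  -48. -134.]
[0.594, 0.357] 0 0.2 [  44.   30.    9.   -0.  -70. -134.]
[0.594, 0.357] 90 0.009 [ 44.  40.  -2.   0. -48. -44.]
[0.594, 0.357] 90 0.2 [ 44.  30.   9.   0. -70. -44.]
[0.594, 0.357] -90 0.009 [ 44.  40.  -2.   0. -48. 136.]
[0.594, 0.357] -90 0.2 [ 44.  30.   9.   0. -70. 136.]
[0.448, 0.011] 0 0.009 [  22.   22.  -39.   -0.  -29. -112.]
[0.448, 0.011] 0 0.2 [  22.    6.  -25.   -0.  -59. -112.]
[0.448, 0.011] 90 0.009 [ 22.  22. -39.   0. -29. -22.]
[0.448, 0.011] 90 0.2 [ 22.   6. -25.   0. -59. -22.]
[0.448, 0.011] -90 0.009 [ 22.  22. -39.   0. -29. 158.]
[0.448, 0.011] -90 0.2 [ 22.   6. -25.   0. -59. 158.]
[0.68, 0.036] 0 0.009 [  17.   39.   -4.   -0.  -47. -107.]
[0.68, 0.036] 0 0.2 [  17.   28.    7.   -0.  -69. -107.]
[0.68, 0.036] 90 0.009 [ 17.  39.  -4.   0. -47. -17.]
[0.68, 0.036] 90 0.2 [ 17.  28.   7.   0. -69. -17.]
[0.68, 0.036] -90 0.009 [ 17.  39.  -4.   0. -47. 163.]
[0.68, 0.036] -90 0.2 [ 17.  
[... 356 characters left out ...]
69. -161.]
[0.365, 0.302] 0 0.009 [  59.   24.  -35.   -0.  -31. -149.]
[0.365, 0.302] 0 0.2 [  59.    8.  -22.   -0.  -60. -149.]
[0.365, 0.302] 90 0.009 [ 59.  24. -35.  -0. -31. -59.]
[0.365, 0.302] 90 0.2 [ 59.   8. -22.  -0. -60. -59.]
[0.365, 0.302] -90 0.009 [ 59.  24. -35.   0. -31. 121.]
[0.365, 0.302] -90 0.2 [ 59.   8. -22.   0. -60. 121.]
[0.367, -0.313] 0 0.009 [-21.  24. -34.  -0. -32. -69.]
[0.367, -0.313] 0 0.2 [-21.   9. -21.  -0. -60. -69.]
[0.367, -0.313] 90 0.009 [-21.  24. -34.   0. -32.  21.]
[0.367, -0.313] 90 0.2 [-21.   9. -21.   0. -60.  21.]
[0.367, -0.313] -90 0.009 [ -21.   24.  -34.   -0.  -32. -159.]
[0.367, -0.313] -90 0.2 [ -21.    9.  -21.   -0.  -60. -159.]
```

Run:
```python
from rb import *
pick(.5945,.357,.010,.12)
p=env.read_state()["position"]
env.move_straight([.5945,.357,.13],rate=.2)
s=env.read_state(); print(s["opening"]*87,s["force"].round(2),s["clock"])
```

```text
t0 1.75
open a,b 60.45167025571122 58.79609581614432 pos [0.5945 0.357  0.01  ] F [-0.4 -1.   1.5] [ 0.  -0.4  0.8] t 9.9
58.22936881918383 [-1.4  -0.34 -1.27] 10.65
```

Run:
```python
from rb import *; from vis import *
env.goto([.46,.08,.16],rot(0))
f=env.grab_frame("scene");s=env.read_state(); print(s["opening"]*87,s["position"],s["clock"])
u,v=proj(f,[s["position"]])[0].astype(int); print(u,v)
r=70; cv2.imwrite("pics/hold1.png",cv2.resize(f["image"][max(v-r,0):v+r,u-r:u+r],None,fx=4,fy=4,interpolation=cv2.INTER_CUBIC))
```

```text
58.43180260880297 [0.46103816 0.08098513 0.15986242] 11.8833
398 161
```

View pics/hold1.png

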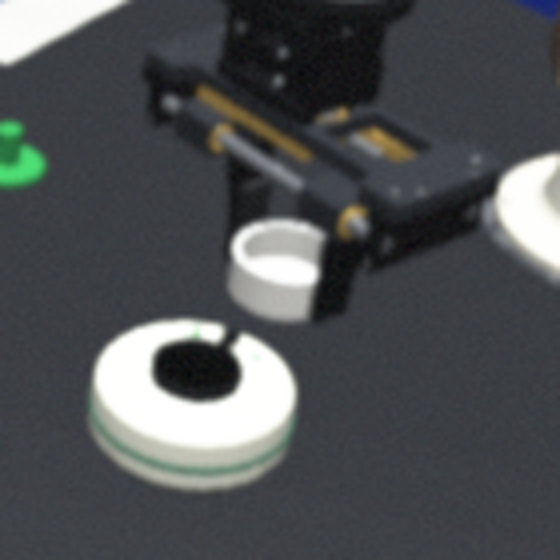

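Run:
```python
from rb import *; from vis import *
f=env.grab_frame("scene");s=env.read_state(); p=s["position"]
u,v=proj(f,[p])[0].astype(int); r=40;k=10
im=cv2.resize(f["image"][v-r:v+r,u-r:u+r],None,fx=k,fy=k,interpolation=cv2.INTER_CUBIC)[:600]
for rr,z,c in ((.03,.022,(0,0,255)),(.026,.022,(0,255,0)),(.03,-.003,(255,0,0)),(.0235,-.010,(255,0,255))):
    P=np.c_[p[0]+.0019+rr*np.cos(A),p[1]-.0013+rr*np.sin(A),p[2]+z+0*A]
    q=(proj(f,P)-[u-r,v-r]+.5)*k
    cv2.polylines(im,[q.astype(np.int32)],True,c,1)
cv2.imwrite("pics/hold2.png",im)
```

```text
(no output)
```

View pics/hold2.png

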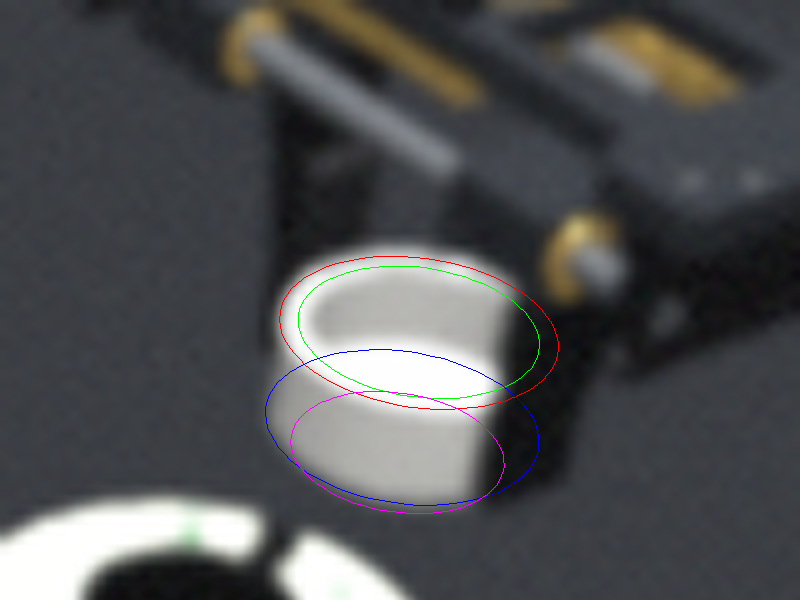

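The picture shows the pan level between the fingers near (398,161), and the overlay matches. I'll now seat it using the corrected shaker centre.

```bash
cat >> rb.py <<'E'
def lower(x,y,zseat,zhi,fl=10):
    """from above go to zhi then lower with force stop; returns remaining height"""
    env.goto([x,y,zhi],rot(0)); env.dwell(.25)
    s0=env.read_state()
    hit=env.move_straight([x,y,zseat-.002],rate=.03,force_limit=fl)
    s=env.read_state()
    print("hit",hit,"above seat mm",round((s["position"][2]-zseat)*1e3,2),"xy",s["position"][:2].round(4),"dF",(s["force"]-s0["force"]).round(1),"M",(s["wrist_torque"]-s0["wrist_torque"]).round(2),"open",round(s["opening"]*87,2),"t",round(s["clock"],2))
    return s["position"][2]-zseat
E
python3 - <<'E'
from rb import *
lower(.4495,.0107,.057,.075)
E
```

```text
hit True above seat mm -0.17 xy [0.4492 0.0106] dF [0.3 0.9 4.7] M [0.1  0.14 0.01] open 58.42 t 13.29
```

Seated height is correct (−0.2 mm), so I'll release it, take a look, and pick up the fine sieve.

Run:
```python
from rb import *; from vis import *
env.gripper_to(1.0); env.move_straight([.4495,.0107,.15],rate=.2)
env.goto([.68,.036,.12],rot(90))
fs={n:env.grab_frame(n) for n in ("scene","top")}
T,S=fs["top"],fs["scene"]
def crop(f,u,v,r,k): return cv2.resize(f["image"][v-r:v+r,u-r:u+r],None,fx=k,fy=k,interpolation=cv2.INTER_CUBIC)
cv2.imwrite("pics/p1.png",np.hstack([crop(T,314,252,40,5),crop(S,377,185,40,5)]))
for d in env.trace(T,"pan")[:3]:
    print(d["score"],fit(T,d["mask"],[(.03,.054),(.03,.079)]))
for d in env.trace(S,"pan")[:3]:
    print(d["score"],fit(S,d["mask"],[(.03,.054),(.03,.079)]))
pick(.68,.036,.010,.12)
env.move_straight([.68,.036,.14],rate=.2)
env.goto([.45,.04,.16],rot(0)); print(env.read_state()["clock"], env.read_state()["opening"]*87)
```

```text
0.58 (array([0.44678743, 0.01279738]), 459.5, 521.1370638450608, array([313.12622416, 252.77765687]))
0.3 (array([0.66539848, 0.04427044]), 159.5, 528.0783827987034, array([298.26750261, 161.40961338]))
0.95 (array([0.45161247, 0.01153511]), 451.0, 472.988328226842, array([377.32187731, 178.29674797]))
t0 16.38
open a,b 59.925624473650835 59.779011120575625 pos [0.68  0.036 0.01 ] F [-0.2  0.8  1.1] [0.4 0.3 0.8] t 21.27
22.9917 59.42968841669341
```

View pics/p1.png

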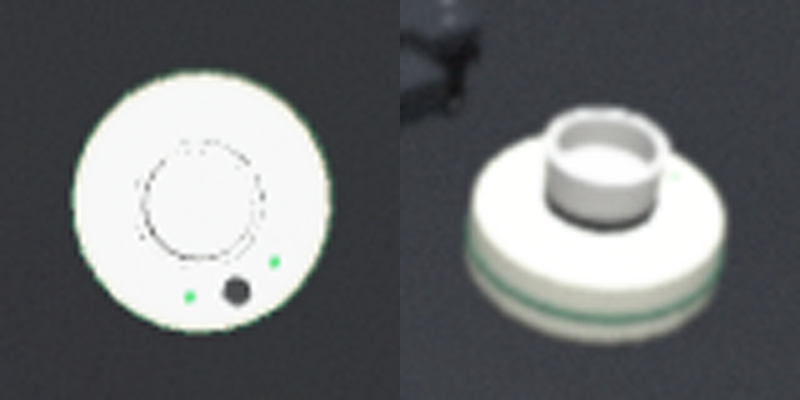

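The pan sits level and centred on the shaker (top 313,253; scene 377,178). Next is the fine sieve.

Run:
```python
from rb import *; from vis import *
r=lower(.4493,.0110,.082,.100)
if abs(r)<.0015:
    env.gripper_to(1.0); env.move_straight([.4493,.0110,.16],rate=.2)
    x,y=.5800,-.3665
    env.goto([x,y,.12],rot(90))
    fs={n:env.grab_frame(n) for n in ("scene","top")}
    T,S=fs["top"],fs["scene"]
    def crop(f,u,v,r,k): return cv2.resize(f["image"][v-r:v+r,u-r:u+r],None,fx=k,fy=k,interpolation=cv2.INTER_CUBIC)
    cv2.imwrite("pics/p2.png",np.hstack([crop(T,314,252,40,5),crop(S,377,175,40,5)]))
    for F in (T,S):
      for d in env.trace(F,"fine")[:2]:
        print(d["score"],fit(F,d["mask"],[(.03,.079),(.03,.104)])[:3])
    pick(x,y,.010,.12)
    env.move_straight([x,y,.16],rate=.2)
    env.goto([.45,-.03,.17],rot(0)); print(env.read_state()["clock"], env.read_state()["opening"]*87)
```

```text
hit True above seat mm -0.24 xy [0.449  0.0109] dF [-1.4  0.8  5.9] M [0.17 0.29 0.01] open 59.51 t 24.22
0.58 (array([0.45189056, 0.01116796]), 427.5, 483.9748220772017)
t0 27.7
open a,b 59.31006479074205 60.21798458834453 pos [ 0.58   -0.3665  0.01  ] F [-0.1  0.5  2. ] [ 1.1 -0.9 -0.2] t 32.61
34.8583 60.09151992879409
```

View pics/p2.png

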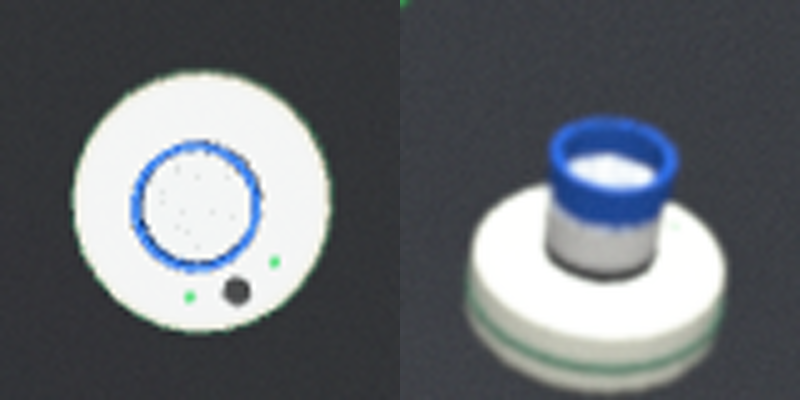

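The blue fine sieve is home and level on the pan (scene 377,170). Next are the medium, then the coarse pick.

Run:
```python
from rb import *; from vis import *
r=lower(.4492,.0110,.107,.125)
if abs(r)<.0015:
    env.gripper_to(1.0); env.move_straight([.4492,.0110,.185],rate=.2)
    x,y=.366,.301
    env.goto([x,y,.12],rot(90))
    fs={n:env.grab_frame(n) for n in ("scene","top")}
    T,S=fs["top"],fs["scene"]
    def crop(f,u,v,r,k): return cv2.resize(f["image"][v-r:v+r,u-r:u+r],None,fx=k,fy=k,interpolation=cv2.INTER_CUBIC)
    cv2.imwrite("pics/p3.png",np.hstack([crop(T,314,252,40,5),crop(S,377,165,40,5)]))
    for F in (T,S):
      for d in env.trace(F,"medium")[:4]:
        print(F["shot"],d["score"],fit(F,d["mask"],[(.03,.104),(.03,.129)])[:3])
    pick(x,y,.010,.12)
    env.move_straight([x,y,.19],rate=.2)
    env.goto([.45,.04,.19],rot(0)); print(env.read_state()["clock"], env.read_state()["opening"]*87)
```

```text
hit True above seat mm -0.16 xy [0.449  0.0109] dF [-0.5  1.7  6.1] M [0.1  0.28 0.04] open 60.04 t 36.06
13 0.93 (array([0.44753641, 0.01301037]), 502.0, 572.2261149273254)
13 0.93 (array([ 0.66384094, -0.38062844]), 481.5, 642.5923841865733)
13 0.51 (array([ 0.48542234, -0.3575886 ]), 251.5, 648.9646808907855)
12 0.82 (array([0.45148676, 0.01212336]), 438.5, 496.02384805702604)
12 0.55 (array([ 0.73336293, -0.26167285]), 285.0, 440.79325677559245)
12 0.41 (array([ 0.57255346, -0.23442923]), 125.5, 385.21826591936406)
t0 38.74
open a,b 60.46859565708085 58.060616026912186 pos [0.366 0.301 0.01 ] F [-0.9 -0.5  2.5] [-0.1  0.2  0.1] t 43.64
45.7583 58.35404061595799
```

View pics/p3.png

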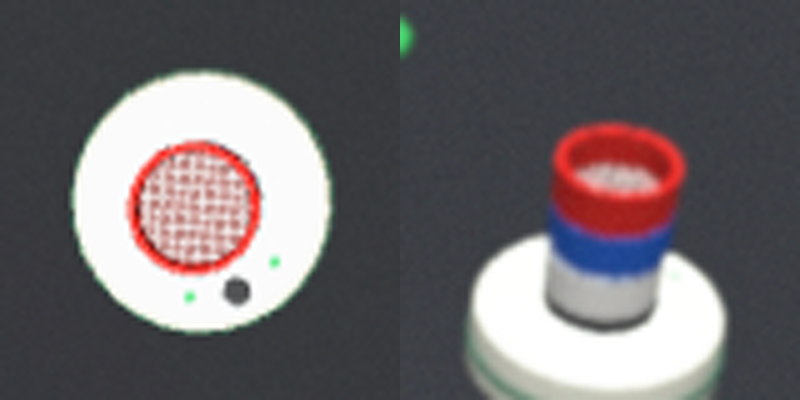

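The red medium sieve is home and level (scene 377,158). Next I'll place the coarse sieve, then pick the lid.

Run:
```python
from rb import *; from vis import *
r=lower(.4492,.0110,.132,.150)
if abs(r)<.0015:
    env.gripper_to(1.0); env.move_straight([.4492,.0110,.21],rate=.2)
    x,y=.3675,-.313
    env.goto([x,y,.13],rot(90))
    fs={n:env.grab_frame(n) for n in ("scene","top")}
    T,S=fs["top"],fs["scene"]
    def crop(f,u,v,r,k): return cv2.resize(f["image"][v-r:v+r,u-r:u+r],None,fx=k,fy=k,interpolation=cv2.INTER_CUBIC)
    cv2.imwrite("pics/p4.png",np.hstack([crop(T,314,252,40,5),crop(S,377,155,40,5)]))
    for F in (T,S):
      for d in env.trace(F,"coarse")[:2]:
        print(F["shot"],d["score"],fit(F,d["mask"],[(.03,.129),(.03,.154)])[:3])
    pick(x,y,.018,.13)
    env.move_straight([x,y,.23],rate=.2)
    env.goto([.45,-.03,.23],rot(0)); 
    s=env.read_state(); print(s["clock"], s["opening"]*87)
    f=env.grab_frame("scene"); u,v=proj(f,[s["position"]])[0].astype(int); print(u,v)
    cv2.imwrite("pics/hold5.png",crop(f,u,v,60,5))
```

```text
hit True above seat mm -0.02 xy [0.4492 0.0108] dF [-0.1 -0.2  5.5] M [-0.03  0.07 -0.06] open 58.6 t 46.92
15 0.97 (array([0.44751977, 0.01330467]), 529.5, 600.7881350838579)
14 0.85 (array([0.45219865, 0.01121757]), 466.5, 507.4582301147748)
14 0.55 (array([0.63338218, 0.26554653]), 485.0, 1047.6325312259141)
t0 50.45
open a,b 19.496892178322202 19.42752213444137 pos [ 0.3676 -0.313   0.018 ] F [0.9 1.2 0.1] [ 0.1  0.6 -0.1] t 56.88
59.225 19.27570478662908
374 111
```

View pics/p4.png

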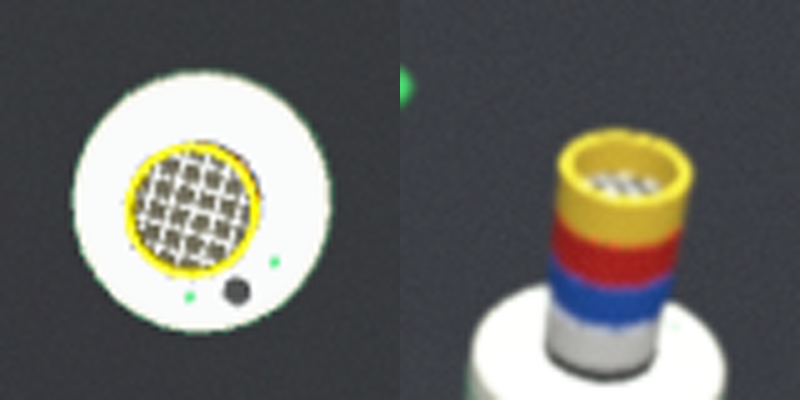

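View pics/hold5.png

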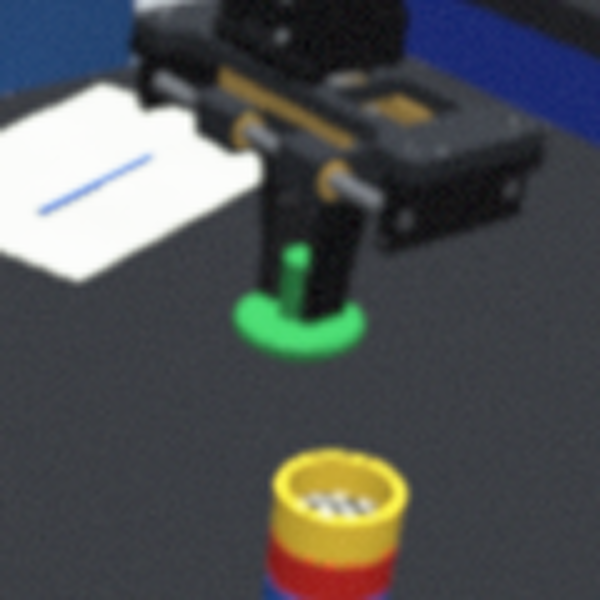

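The coarse sieve is home (scene 377,145). The lid is held level by its knob, so I'll place it.

Run:
```python
from rb import *; from vis import *
r=lower(.4490,.0111,.165,.183,8)
if abs(r)<.0015:
    env.gripper_to(.6); env.move_straight([.4490,.0111,.26],rate=.15)
    env.goto([.40,-.30,.26],rot(0))
    env.dwell(.5)
    fs={n:env.grab_frame(n) for n in ("scene","top")}
    T,S=fs["top"],fs["scene"]
    def crop(f,u,v,r,k): return cv2.resize(f["image"][v-r:v+r,u-r:u+r],None,fx=k,fy=k,interpolation=cv2.INTER_CUBIC)
    cv2.imwrite("pics/p5.png",np.hstack([crop(T,314,252,40,5),crop(S,377,160,40,5)]))
    cv2.imwrite("pics/end.png",S["image"]); cv2.imwrite("pics/endtop.png",T["image"])
    print(env.read_state()["clock"])
```

```text
hit True above seat mm -0.06 xy [0.4491 0.011 ] dF [-0.9 -1.7  4.3] M [-0.16  0.05  0.03] open 19.27 t 60.48
63.9
```

View pics/p5.png

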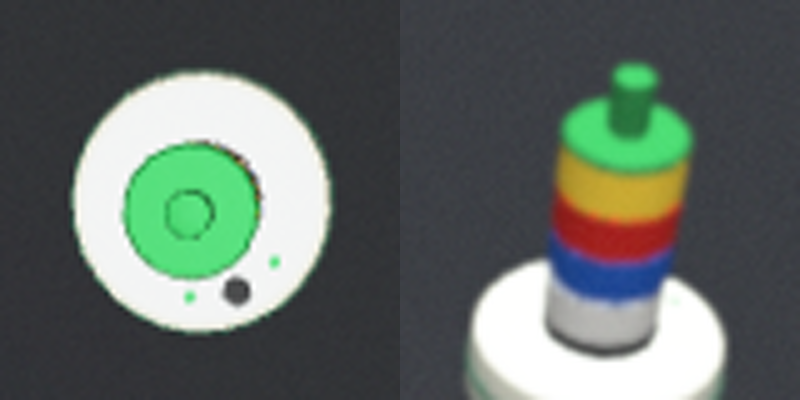

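View pics/end.png

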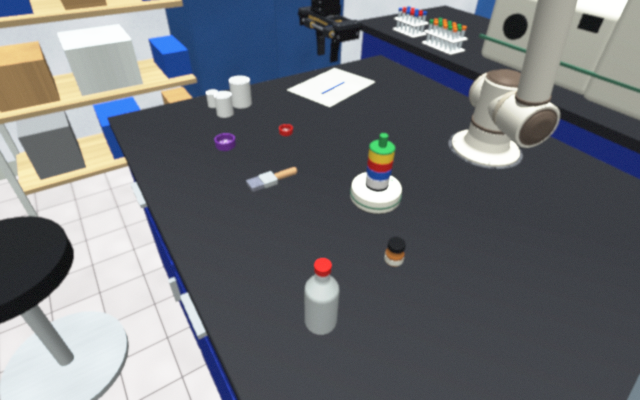

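View pics/endtop.png

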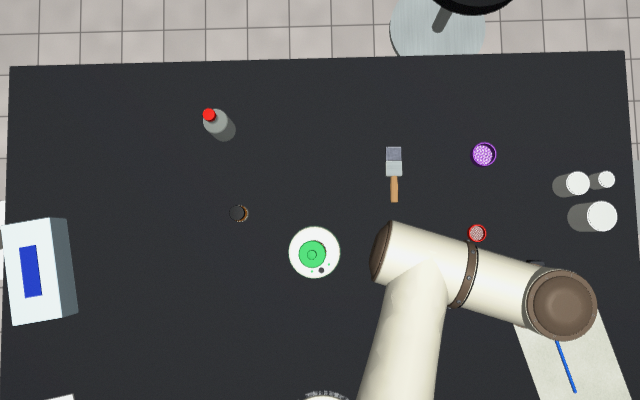

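The stack is complete and straight, white to green (scene 380,170). The jar (239,213), brush (394,175), wash bottle (215,122), purple sieve and small red sieve are all where they started, and the arm is clear of everything. I'm handing in.

Run:
```python
from workcell import env
env.dwell(.3); print(env.read_state()["clock"]); env.close_job()
```

```text
64.2
the job is handed in; nothing more can be done
```

The stack is built on the shaker in the order asked: white pan, blue fine, large red medium, yellow coarse, green lid. I handed it in at 64.2 s of the 128 s allowed.

- **Seating:** every piece stopped within 0.25 mm of its expected seated height, with contact forces of about 4–6 N. All five have been let go.
- **Final pictures:** they show a level, straight stack with the arm clear. The jar, brush, wash bottle, purple sieve and small red sieve are where they started.
- **Disagreements:**
  - The two cameras differed by 2–5 mm on position. I averaged them after correcting against the gripped pan.
  - The gripper opening read about 58 mm instead of 60 mm on the pan and the coarse sieve. An overlay showed the pan held level; I didn't check the coarse sieve that way, but both seated at the right height.

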